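Clamp a bridge blank in its carving jig

TASK

Make the dark bridge blank fast in its carving jig, only pushing with a fingertip: grip and lift nothing. First push the cam lever behind the blank round to the left as far as it goes, so that it presses the blank against the front fence; then push the two pale swing arms inwards until each lies square across the blank. Leave the blank flat on the board and the loose things round the jig where they are.

Things in the scene. Friction and masses are not known exactly. Their poses are not given: they have to be found in the camera images.
- jig_seat (a point): Seat of the blank's centre in the fixed carving jig, a plywood board 190 (x) x 330 (y) x 18 mm high; 24 mm above the bench, at the board's middle. x points to the back, across the blank; y left along blank and fence; z up. The front fence's rear face is at x = -16 mm; it is 10 mm above the board. 8 mm dowels, 10 mm high, at y = +-99.5 mm.
- blank_centre (a point): Centre of the loose dark bridge blank, 32 x 185 x 12 mm high, lying flat on the board, its top 30 mm above the bench; y along its length, x across it. At the start it lies 4.5 to 6.5 mm behind its seat, not touching the fence.
- cam_lever (a joint): Angle (rad) of the dark wooden cam lever behind the blank. 0: points straight back (jig +x), away from the blank; grows counter-clockwise from above; 1.571: hard stop, points left along jig +y, and its 22 mm round eccentric presses the blank on the fence. Stays where left (friction 0.1 N m). Starts at 0 to 0.3.
- cam_lever_push (a point): Point on the cam lever 68 mm from its pivot, 29 mm above the bench; x points along the lever from the pivot to its free end, z up. The lever is 14 mm wide and spans 22 to 36 mm above the bench; its rounded end is 97 mm from the pivot.
- cam_lever_pivot (a point): Pivot of the cam lever, at the same height and with the same axes; the eccentric and hub reach at most 31 mm from it.
- left_arm (a joint): Angle (rad) of the left swing arm (at the jig's +y end). 0: square across the blank, pointing straight back (jig +x); grows as it swings out to the left (counter-clockwise from above). Range -0.5 to 1.75, no stop at 0: it stays where it is left (friction 0.08 N m). Starts at 0.9 to 1.45.
- left_arm_push (a point): Point on the left swing arm 72 mm from its pivot, 40 mm above the bench; x points along the arm from the pivot to its free end, z up. The pale wooden arm is 26 mm wide, 15 mm thick (32.5 to 47.5 mm above the bench, passing 2.5 mm above the blank); its rounded end is 100 mm from the pivot.
- left_arm_pivot (a point): Pivot of the left swing arm, in front of the fence at the left of the jig, at the same height and with the same axes; a screw head stands 14 mm above this point.
- right_arm (a joint): Angle (rad) of the right swing arm (at the jig's -y end). 0: square across the blank, pointing straight back (jig +x); grows as it swings out to the right (clockwise from above). Range -0.5 to 1.75, no stop at 0: it stays where it is left (friction 0.08 N m). Starts at 0.9 to 1.45.
- right_arm_push (a point): Point on the right swing arm 72 mm from its pivot, 40 mm above the bench; x points along the arm from the pivot to its free end, z up. The pale wooden arm is 26 mm wide, 15 mm thick (32.5 to 47.5 mm above the bench, passing 2.5 mm above the blank); its rounded end is 100 mm from the pivot.
- right_arm_pivot (a point): Pivot of the right swing arm, in front of the fence at the right of the jig, at the same height and with the same axes; a screw head stands 14 mm above this point.
- rosewood_block: Bystander, loose on the bench: plain reddish-brown wooden block, 45 x 75 x 40 mm high. Origin under its centre.
- nut_blank: Bystander, loose on the bench: small flat pale bone blank, about 45 mm long, 10 mm high. Origin under its centre.
- jar_pegs: Bystander, loose on the bench: small round jar with dark lid, 52 mm across, 48 mm high. Origin under its centre.
- tape_measure: Bystander, loose on the bench: yellow tape measure, 51 x 89 x 64 mm high. Origin under its centre.
- bridge_carved: Bystander, loose on the bench: finished dark carved bridge with pale saddle, 28 x 180 x 14 mm, lying flat on the bench. Origin under its centre.
- pencil: Bystander, loose on the bench: pencil, 142 mm long, 7 mm thick, lying flat. Origin under its centre.

How it is judged:
On the way, in this order (a step that is already met when the one before it is completed fails the run):
1. the cam lever is round to its stop and the blank is seated against the fence (value of joint cam_lever above 1.45 rad and x of blank_centre in the frame of jig_seat between -0.002 and 0.002 m and angle between the y axis of blank_centre and the y axis of jig_seat, either way round below 0.03 rad and height (world z) of blank_centre below 0.027 m), for 0.2 s.
2. both swing arms lie square across the blank (value of joint left_arm between -0.14 and 0.14 rad and value of joint right_arm between -0.14 and 0.14 rad), for 0.2 s.
At the end, for the whole second after the job is handed in: The cam lever is within 0.12 rad of its stop (above 1.45 rad), the blank lies flat within 2 mm of its seat against the fence and parallel to it within 0.03 rad, both swing arms are within 0.14 rad of square across the blank, and all are at rest (all of step 1 and all of step 2 and velocity of joint cam_lever between -0.05 and 0.05 rad/s and velocity of joint left_arm between -0.05 and 0.05 rad/s and velocity of joint right_arm between -0.05 and 0.05 rad/s); the robot touches nothing.
It fails at once if a swing arm is pushed over the blank before the cam lever is round (value of joint cam_lever below 1.3 rad and value of joint any of left_arm, right_arm below 0.35 rad).
It fails at once if the lever or a swing arm is taken between the fingers ((x of the grasp point in the frame of cam_lever_push between -0.045 and 0.03 m and y of the grasp point in the frame of cam_lever_push between -0.005 and 0.005 m and z of the grasp point in the frame of cam_lever_push between -0.03 and 0.016 m) or (x of the grasp point in the frame of left_arm_push between -0.06 and 0.03 m and y of the grasp point in the frame of left_arm_push between -0.009 and 0.009 m and z of the grasp point in the frame of left_arm_push between -0.03 and 0.016 m) or (x of the grasp point in the frame of right_arm_push between -0.06 and 0.03 m and y of the grasp point in the frame of right_arm_push between -0.009 and 0.009 m and z of the grasp point in the frame of right_arm_push between -0.03 and 0.016 m)).
It fails at once if the blank is lifted (height (world z) of blank_centre above 0.032 m).
It fails at once if a bystander is moved by more than 15 mm or lifted (distance of any of rosewood_block, nut_blank, jar_pegs, tape_measure, bridge_carved, pencil from where it was at the start of the episode above 0.015 m).
It also fails if it takes over 66 s, if anything falls off the work surface, if the arm or the gripper's body presses on something with over 40 N, if the wrist force passes 120 N, or if a joint passes its speed limit or range.

ROBOT

A 6-joint arm with a two-finger parallel gripper is mounted at the origin on a cart in front of the work surface, level with it; the furniture and walls round the work are solid. World frame = base frame: x ahead of the robot, y to its left, z up, the work surface at z = 0. Lengths are in m, angles in rad, forces in N, time in s.
With the tool pointing down it reaches from about 0.275 to 0.825 m from the base axis. Payload 4.9 kg.
Tool frame: the origin (TCP) lies midway between the tips of the shut fingers; the grasp point (between the pads) lies 19 mm behind it; z points along the fingers, y is the direction in which the jaws open and shut (so a half turn about z gives the same grasp; the last joint's range is limited). The gripper opens to 85 mm and grips with 20 to 120 N. Pads are 22 mm wide; open, the fingers measure 114 mm over their backs; the gripper's body (76 mm by 85 mm) begins 54 mm behind the grasp point. The pads swing forward as they close: fully open they stand 13 mm farther back than shut.
Start: joints at [1.131, 0.326, -0.193, 1.052, 0, 1.437], TCP at [0.166, 0.525, 0.231] pointing down, gripper open.
Joint ranges: [-2.65, 2.65], [-0.97, 1.79], [-1.3, 1.35], [-1.93, 2.1], [-1.47, 1.37], [-3.14, 3.14]. Speed limits (rad/s): [2.57, 2.57, 3.14, 3.14, 3.14, 3.14].

INTERFACE

Orientations are given as a unit quaternion [w, x, y, z].
In Python, from bench import state, read_camera, get_calibration, sign_off gives the robot as it stands. The module is installed in compiled form; this text tells all that it offers.
- The arm moves only by the tool arm_command, never from a script. Its argument "deltas" is a list of rows, each an object of numbers: "dx", "dy", "dz": the shift along the tool's x, y, z in m; "rx", "ry", "rz": the turn, a rotation vector about the tool's x, y, z in degrees; "gripper": the finger opening in m, from 0 to 0.0854. A call has exactly 5 rows; each row shifts and turns the pose as measured when the row begins, along the tool's axes as they then stand; what a row does not reach is not made up. A row lasts 1/12 s, in which the tool goes at most 41.7 mm and 7.16 degrees, less where a joint would pass 70% of its speed; a pose out of reach is approached as far as the arm can. A call with a gripper value outside its range is refused whole. The fingers move at their own pace and stop on an object; "newtons" is the grip in N (left out, the last holds). Time passes only in rows, so rows that do not move let the fingers close, or fill a call up. It gives the time, the measured TCP pose, the force and the opening at its end, in the units of the state.
- state(): the state, without advancing time (a new reading comes with each control period).
- read_camera(name): name is "side" or "top" or "wrist"; returns the picture (384x512x3 uint8, red, green, blue); there is no depth.
- get_calibration(name): a dict with "mtx" (3x3 intrinsics, pixels), "view" (4x4, takes a point from world to camera coordinates). Camera axes: x right, y up, looking along -z (the intrinsics and any distortion apply to the point x, -y, -z); pixel columns grow to the right and rows downward; lengths in m; the calibration is good to about 2 mm. A picture is of the moment at which its call begins: read the wrist's pose just before it. get_calibration takes no time and is no camera call; for the wrist camera it gives the pose at the moment of the call.
- sign_off(): hands the job in, once; it reports no verdict.
The state is a dict: "clock": time; "q": joint angles; "qvel": joint speeds; "tau": joint torques, N m; "eef_pos": TCP position; "eef_rot": TCP orientation; "wrist_force": force on the tool from outside, world axes, zero at the start; "ft_torque": the same for the moment, N m; "opening": finger opening in m.
Only numpy, scipy, OpenCV 4.12 (cv2) and the standard library are available. Lean on these libraries where they do the work, as an engineer would, in place of code of your own. Each camera call takes 0.05 s, during which the arm holds its last target. There are 200 camera calls.

## Working session

There is one attempt and no reset: what is moved stays moved. The work goes in short steps, Python scripts to look and compute and a tool call to move; the robot and the scene stay as the last step left them, time stands still between calls to the robot, and variables do not carry over. Pictures are saved under pics/ and viewed, about 8 in all and at most 12, crops included, and the job is handed in when it is done.

Besides the shell and the picture viewer there is one more tool, called after "Emit:" as a command line: name --argument value ..., lists and objects as JSON in quotes. arm_command: Moves the arm, as the interface text tells. Its arguments: {"type":"object","properties":{"deltas":{"type":"array","items":{"type":"object","properties":{"dx":{"type":"number"},"dy":{"type":"number"},"dz":{"type":"number"},"rx":{"type":"number"},"ry":{"type":"number"},"rz":{"type":"number"},"gripper":{"type":"number"}}}},"newtons":{"type":"number"}},"required":["deltas"]}

```bash
mkdir -p pics; python3 - <<'E'
from bench import *
import cv2
s=state();print({k:s[k] for k in('clock','eef_pos','eef_rot','opening')})
for n in('top','side'):
    im=read_camera(n);cv2.imwrite(f'pics/{n}0.png',im[:,:,::-1]);c=get_calibration(n);print(n,c)
E
```

```text
{'clock': 0.0, 'eef_pos': array([0.16533013, 0.52395496, 0.23050744]), 'eef_rot': array([-2.42004060e-04,  1.52316169e-01,  9.88331447e-01, -8.22473664e-04]), 'opening': 0.08530047906996238}
top {'mtx': array([[367.55214965,   0.        , 254.90178347],
       [  0.        , 367.55214965, 193.74253406],
       [  0.        ,   0.        ,   1.        ]]), 'view': array([[ 0.00698631, -0.99990509, -0.01187467,  0.02846151],
       [ 0.99668969,  0.00600097,  0.08107805, -0.61785053],
       [-0.0809991 , -0.0124018 ,  0.99663702, -1.21564659],
       [ 0.        ,  0.        ,  0.        ,  1.        ]])}
side {'mtx': array([[375.98633977,   0.        , 259.93732287],
       [  0.        , 375.98633977, 187.04985154],
       [  0.        ,   0.        ,   1.        ]]), 'view': array([[ 0.98530328, -0.17069837, -0.0062864 , -0.5849878 ],
       [ 0.06488554,  0.33998036,  0.93819146, -0.11671163],
       [-0.1580105 , -0.92481102,  0.34605962, -1.0069885 ],
       [ 0.        ,  0.        ,  0.        ,  1.        ]])}
```

```bash
python3 - <<'E'
import cv2
im=cv2.imread('pics/top0.png');cv2.imwrite('pics/t0b.png',cv2.resize(im,(800,600),interpolation=3))
E
```

```text
(no output)
```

View pics/t0b.png

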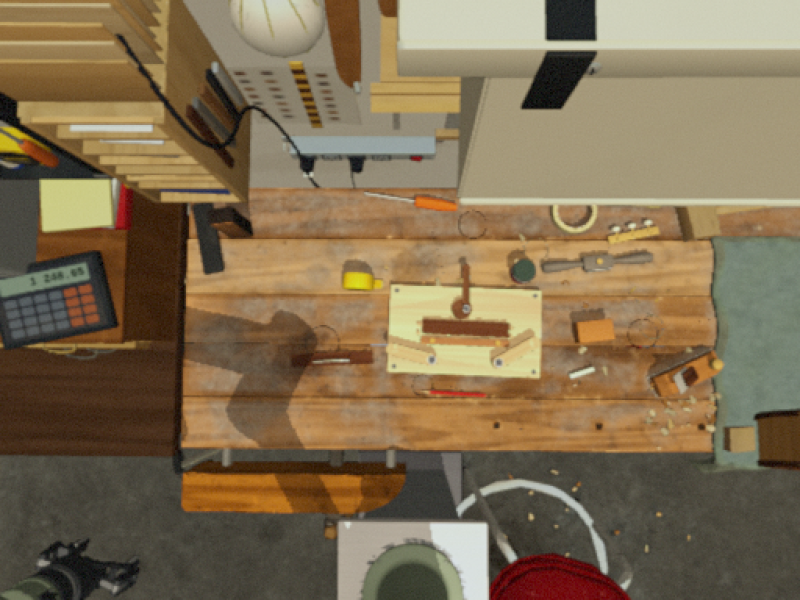

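```bash
cat > h.py <<'E'
import numpy as np,cv2
from bench import *
def ray(name,uv,z,c=None):
    c=c or get_calibration(name);M=c['view'];R,t=M[:3,:3],M[:3,3]
    uv=np.atleast_2d(np.float64(uv));K=c['mtx']
    d=np.c_[(uv[:,0]-K[0,2])/K[0,0],-(uv[:,1]-K[1,2])/K[1,1],-np.ones(len(uv))]@R
    o=-R.T@t
    return o+d*((z-o[2])/d[:,2])[:,None]
def proj(name,P,c=None):
    c=c or get_calibration(name);M=c['view'];p=np.atleast_2d(P)@M[:3,:3].T+M[:3,3];K=c['mtx']
    return np.c_[K[0,0]*p[:,0]/-p[:,2]+K[0,2],K[1,1]*-p[:,1]/-p[:,2]+K[1,2]]
E
python3 - <<'E'
from h import *
im=cv2.imread('pics/top0.png')[160:260,220:354]
cv2.imwrite('pics/t0c.png',cv2.resize(im,None,fx=5.97,fy=6,interpolation=2))
print(ray('top',np.array([[389,286],[542,291],[540,379],[387,375]])/1.5625,.018))
E
```

```text
[[ 0.65467851  0.05305639  0.018     ]
 [ 0.64564855 -0.27920922  0.018     ]
 [ 0.45600162 -0.27242262  0.018     ]
 [ 0.46205405  0.05576299  0.018     ]]
```

View pics/t0c.png

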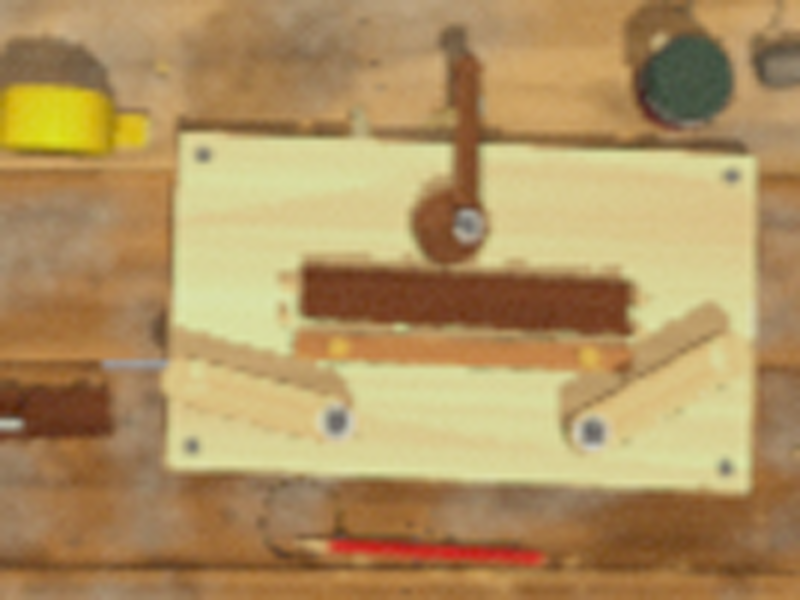

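View pics/side0.png

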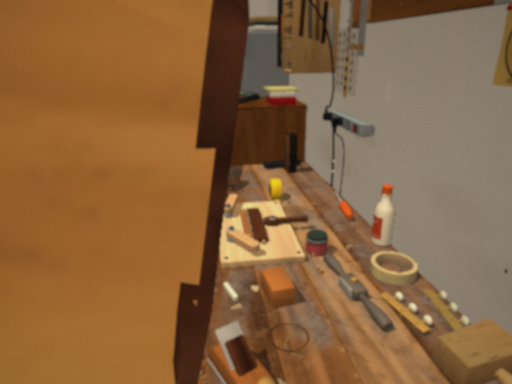

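```bash
python3 - <<'E'
from h import *
f=lambda p:(np.array(p)+.5)/[5.97,6]-.5+[220,160]
b=ray('top',f([[180,132],[757,155],[750,492],[167,468]]),.018);print(b,b.mean(0))
y=(b[0]+b[3]-b[1]-b[2])[:2];x=(b[0]+b[1]-b[2]-b[3])[:2];print(np.linalg.norm(x)/2,np.linalg.norm(y)/2,np.arctan2(y[1],y[0])-np.pi/2,np.arctan2(x[1],x[0]))
n=['camp','camtip','Lp','Ltip','Rp','Rtip']
P=[[468,224],[467,52],[336,422],[165,382],[592,432],[738,345]];Z=[.04,.036,.054,.0475,.054,.0475]
W=[ray('top',f([p]),z)[0] for p,z in zip(P,Z)]
for a,w in zip(n,W):print(a,w)
for i in(0,2,4):
  d=W[i+1]-W[i];print(n[i],np.hypot(*d[:2]),np.arctan2(d[1],d[0]))
bl=ray('top',f([[303,265],[633,283],[630,333],[301,314]]),.03);print('blank',bl,bl.mean(0))
o=ray('top',f([[60,120],[130,130],[685,80],[435,550],[110,385],[110,435]]),.02);print(o)
for n in('top','side'):
  M=get_calibration(n)['view'];print(n,-M[:3,:3].T@M[:3,3])
E
```

```text
[[ 0.65968247  0.05045941  0.018     ]
 [ 0.64844588 -0.27757024  0.018     ]
 [ 0.45924038 -0.27116803  0.018     ]
 [ 0.47012476  0.05624633  0.018     ]] [ 0.55937337 -0.11050813  0.018     ]
0.18947964558139851 0.32790859853180176 -0.03373678786072065 -0.03217029052259865
camp [ 0.6067166 -0.1111743  0.04     ]
camtip [ 0.7036116  -0.11127368  0.036     ]
Lp [ 0.49707811 -0.03724557  0.054     ]
Ltip [0.51815475 0.05682576 0.0475    ]
Rp [ 0.49266944 -0.17711633  0.054     ]
Rtip [ 0.54057351 -0.25877036  0.0475    ]
camp 0.09689505380815067 -0.001025689334173597
Lp 0.09640352188179922 1.3503867041640873
Rp 0.09466879593956987 -1.0402349562104602
blank [[ 0.58390278 -0.01959     0.03      ]
 [ 0.57502734 -0.20449161  0.03      ]
 [ 0.54717088 -0.20257822  0.03      ]
 [ 0.55652337 -0.01856695  0.03      ]] [ 0.56565609 -0.1113067   0.03      ]
[[ 0.66591699  0.11889772  0.02      ]
 [ 0.66043362  0.07890873  0.02      ]
 [ 0.69069025 -0.23680268  0.02      ]
 [ 0.42590836 -0.09435884  0.02      ]
 [ 0.51628162  0.08876649  0.02      ]
 [ 0.48834444  0.08846711  0.02      ]]
top [0.51714014 0.01709031 1.26199048]
side [ 0.42484853 -0.99145086  0.45429845]
```

Emit:
arm_command --deltas '[{"rz": -5.2, "gripper": 0}, {"rz": -5.2, "gripper": 0}, {"rz": -5.2, "gripper": 0}, {"gripper": 0}, {"gripper": 0}]'

```text
schema error: expected keys dx, dy, dz, rx, ry, rz, gripper
```

Emit:
arm_command --deltas '[{"dx": 0, "dy": 0, "dz": 0, "rx": 0, "ry": 0, "rz": -5.2, "gripper": 0}, {"dx": 0, "dy": 0, "dz": 0, "rx": 0, "ry": 0, "rz": -5.2, "gripper": 0}, {"dx": 0, "dy": 0, "dz": 0, "rx": 0, "ry": 0, "rz": -5.2, "gripper": 0}, {"dx": 0, "dy": 0, "dz": 0, "rx": 0, "ry": 0, "rz": 0, "gripper": 0}, {"dx": 0, "dy": 0, "dz": 0, "rx": 0, "ry": 0, "rz": 0, "gripper": 0}]'

```text
clock: 0.52
eef_pos: [0.1646, 0.5224, 0.2283]
eef_rot: [-0.001, 0.012, 1.0, -0.003]
wrist_force: [-0.2, -0.1, 0.1]
opening: 0.0255
```

```bash
cat >> h.py <<'E'
from scipy.spatial.transform import Rotation as Ro
psi=-.033; C=np.array([.5594,-.1105]); Rj=np.array([[np.cos(psi),-np.sin(psi)],[np.sin(psi),np.cos(psi)]])
def J(p): return (np.asarray(p)[:2]-C)@Rj
def goto(j,z):
    s=state();q=s['eef_rot'];R=Ro.from_quat(np.r_[q[1:],q[0]]).as_matrix()
    w=np.r_[C+Rj@np.array(j),z]-s['eef_pos']
    print('t',s['clock'],'jig',J(s['eef_pos']).round(4),'z',s['eef_pos'][2].round(4),'yaw y',np.degrees(np.arctan2(R[1,1],R[0,1])).round(2),'tilt',R[:2,2].round(4),'F',s['wrist_force'].round(1),'open',round(s['opening'],4))
    print('tool delta mm',(R.T@w*1e3).round(1))
E
python3 - <<'E'
from h import *
for n,p in dict(cam=(.6067,-.1112),L=(.497,-.0372),R=(.4927,-.1771),blank=(.5657,-.1113),jar=(.6907,-.2368)).items():print(n,J(p))
goto(J((.6067,-.1112))+[.075,-.036],.08)
E
```

```text
cam [0.04729734 0.000861  ]
L [-0.06478449  0.07120127]
R [-0.06446628 -0.06876444]
blank [ 0.00632297 -0.0005917 ]
jar [ 0.13539566 -0.12189912]
t 0.5167 jig [-0.4155  0.6196] z 0.2283 yaw y 88.65 tilt [-0.0028 -0.006 ] F [-0.2 -0.1  0.1] open 0.0255
tool delta mm [-531.9 -658.9  150.9]
```

Emit:
arm_command --deltas '[{"dx": -0.026, "dy": -0.032, "dz": 0, "rx": 0, "ry": 0, "rz": 0, "gripper": 0}, {"dx": -0.026, "dy": -0.032, "dz": 0, "rx": 0, "ry": 0, "rz": 0, "gripper": 0}, {"dx": -0.026, "dy": -0.032, "dz": 0, "rx": 0, "ry": 0, "rz": 0, "gripper": 0}, {"dx": -0.026, "dy": -0.032, "dz": 0, "rx": 0, "ry": 0, "rz": 0, "gripper": 0}, {"dx": -0.026, "dy": -0.032, "dz": 0, "rx": 0, "ry": 0, "rz": 0, "gripper": 0}]'

```text
clock: 0.93
eef_pos: [0.2893, 0.3606, 0.227]
eef_rot: [-0.002, 0.009, 1.0, -0.002]
wrist_force: [1.1, 1.7, -0.1]
opening: 0.0001
```

Emit:
arm_command --deltas '[{"dx": -0.026, "dy": -0.032, "dz": 0, "rx": 0, "ry": 0, "rz": 0, "gripper": 0}, {"dx": -0.026, "dy": -0.032, "dz": 0, "rx": 0, "ry": 0, "rz": 0, "gripper": 0}, {"dx": -0.026, "dy": -0.032, "dz": 0, "rx": 0, "ry": 0, "rz": 0, "gripper": 0}, {"dx": -0.026, "dy": -0.032, "dz": 0, "rx": 0, "ry": 0, "rz": 0, "gripper": 0}, {"dx": -0.026, "dy": -0.032, "dz": 0, "rx": 0, "ry": 0, "rz": 0, "gripper": 0}]'

```text
clock: 1.35
eef_pos: [0.4154, 0.1943, 0.2275]
eef_rot: [-0.001, 0.014, 1.0, -0.001]
wrist_force: [1.2, 1.5, 0.7]
opening: 0.0
```

Emit:
arm_command --deltas '[{"dx": -0.026, "dy": -0.032, "dz": 0, "rx": 0, "ry": 0, "rz": 0, "gripper": 0}, {"dx": -0.026, "dy": -0.032, "dz": 0, "rx": 0, "ry": 0, "rz": 0, "gripper": 0}, {"dx": -0.026, "dy": -0.032, "dz": 0, "rx": 0, "ry": 0, "rz": 0, "gripper": 0}, {"dx": -0.026, "dy": -0.032, "dz": 0, "rx": 0, "ry": 0, "rz": 0, "gripper": 0}, {"dx": -0.026, "dy": -0.032, "dz": 0, "rx": 0, "ry": 0, "rz": 0, "gripper": 0}]'

```text
clock: 1.77
eef_pos: [0.5394, 0.0266, 0.228]
eef_rot: [-0.001, 0.021, 1.0, -0.001]
wrist_force: [0.8, 0.5, 0.2]
opening: 0.0
```

```bash
python3 - <<'E'
from h import *
goto(J((.6067,-.1112))+[.075,-.036],.08)
E
```

```text
t 1.7667 jig [-0.0246  0.1364] z 0.228 yaw y 87.58 tilt [-0.0012 -0.0017] F [0.8 0.5 0.2] open 0.0
tool delta mm [-148.6 -169.9  148.1]
```

Emit:
arm_command --deltas '[{"dx": -0.026, "dy": -0.031, "dz": 0, "rx": 0, "ry": 0, "rz": 0, "gripper": 0}, {"dx": -0.026, "dy": -0.031, "dz": 0, "rx": 0, "ry": 0, "rz": 0, "gripper": 0}, {"dx": -0.026, "dy": -0.031, "dz": 0, "rx": 0, "ry": 0, "rz": 0, "gripper": 0}, {"dx": -0.026, "dy": -0.031, "dz": 0, "rx": 0, "ry": 0, "rz": 0, "gripper": 0}, {"dx": -0.026, "dy": -0.031, "dz": 0, "rx": 0, "ry": 0, "rz": 0, "gripper": 0}]'

```text
clock: 2.18
eef_pos: [0.6632, -0.1407, 0.2271]
eef_rot: [-0.001, 0.028, 1.0, -0.0]
wrist_force: [0.8, 0.6, 0.3]
opening: -0.0004
```

Emit:
arm_command --deltas '[{"dx": -0.009, "dy": -0.006, "dz": 0.03, "rx": 0, "ry": 0, "rz": 0, "gripper": 0}, {"dx": -0.009, "dy": -0.006, "dz": 0.03, "rx": 0, "ry": 0, "rz": 0, "gripper": 0}, {"dx": 0, "dy": 0, "dz": 0.03, "rx": 0, "ry": 0, "rz": 0, "gripper": 0}, {"dx": 0, "dy": 0, "dz": 0.03, "rx": 0, "ry": 0, "rz": 0, "gripper": 0}, {"dx": 0, "dy": 0, "dz": 0, "rx": 0, "ry": 0, "rz": 0, "gripper": 0}]'

```text
clock: 2.6
eef_pos: [0.6883, -0.1676, 0.1025]
eef_rot: [0.004, 0.04, 0.999, -0.003]
wrist_force: [-1.3, 0.3, -1.5]
opening: -0.0001
```

```bash
python3 - <<'E'
from h import *
goto(J((.6067,-.1112))+[.075,-.036],.025)
c=get_calibration('wrist');cv2.imwrite('pics/w1.png',read_camera('wrist')[:,:,::-1])
im=read_camera('top')[160:260,220:354,::-1]
cv2.imwrite('pics/t1.png',np.vstack([cv2.resize(im,None,fx=3.8,fy=3.8,interpolation=2)[:,:509],cv2.resize(cv2.imread('pics/w1.png'),(509,382))[:215]]))
E
```

```text
t 2.6 jig [ 0.1308 -0.0528] z 0.1025 yaw y 85.44 tilt [ 0.007 -0.006] F [-1.3  0.3 -1.5] open -0.0001
tool delta mm [ 9.9 17.7 77.3]
```

View pics/t1.png

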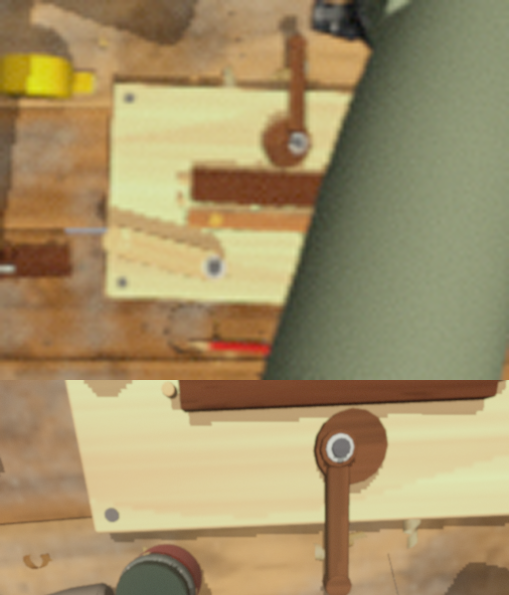

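Emit:
arm_command --deltas '[{"dx": 0.005, "dy": 0.004, "dz": 0.025, "rx": 0, "ry": 0, "rz": -2.7, "gripper": 0}, {"dx": 0.004, "dy": 0.004, "dz": 0.025, "rx": 0, "ry": 0, "rz": 0, "gripper": 0}, {"dx": 0, "dy": 0.002, "dz": 0.015, "rx": 0, "ry": 0, "rz": 0, "gripper": 0}, {"dx": 0, "dy": 0, "dz": 0.008, "rx": 0, "ry": 0, "rz": 0, "gripper": 0}, {"dx": 0, "dy": 0, "dz": 0, "rx": 0, "ry": 0, "rz": 0, "gripper": 0}]'

```text
clock: 3.12
eef_pos: [0.693, -0.1595, 0.049]
eef_rot: [0.017, 0.015, 1.0, -0.007]
wrist_force: [-0.6, -0.3, 0.3]
opening: 0.0
```

```bash
python3 - <<'E'
from h import *
goto(J((.6067,-.1112))+[.075,-.03],.026)
E
```

```text
t 3.1167 jig [ 0.1352 -0.0446] z 0.049 yaw y 88.23 tilt [ 0.0341 -0.015 ] F [-0.6 -0.3  0.3] open 0.0
tool delta mm [13.6 15.8 22.3]
```

Emit:
arm_command --deltas '[{"dx": 0.007, "dy": 0.006, "dz": 0.006, "rx": -0.4, "ry": 1.0, "rz": 0, "gripper": 0}, {"dx": 0.007, "dy": 0.004, "dz": 0.006, "rx": -0.4, "ry": 1.0, "rz": 0, "gripper": 0}, {"dx": 0, "dy": 0, "dz": 0.006, "rx": 0, "ry": 0, "rz": 0, "gripper": 0}, {"dx": 0, "dy": 0, "dz": 0.004, "rx": 0, "ry": 0, "rz": 0, "gripper": 0}, {"dx": 0, "dy": 0, "dz": 0, "rx": 0, "ry": 0, "rz": 0, "gripper": 0}]'

```text
clock: 3.53
eef_pos: [0.6834, -0.1493, 0.0329]
eef_rot: [0.003, 0.015, 1.0, -0.001]
wrist_force: [0.1, 0.2, -0.2]
opening: 0.0001
```

```bash
python3 - <<'E'
from h import *
goto(J((.6067,-.1112))+[.075,-.02],.026)
E
```

```text
t 3.5333 jig [ 0.1252 -0.0347] z 0.0329 yaw y 88.23 tilt [ 0.0065 -0.0019] F [ 0.1  0.2 -0.2] open 0.0001
tool delta mm [ 2.9 15.6  6.9]
```

Emit:
arm_command --deltas '[{"dx": 0.001, "dy": 0.005, "dz": 0.007, "rx": 0, "ry": 0, "rz": 0, "gripper": 0}, {"dx": 0.001, "dy": 0.008, "dz": 0, "rx": 0, "ry": 0, "rz": 0, "gripper": 0}, {"dx": 0, "dy": 0.008, "dz": 0, "rx": 0, "ry": 0, "rz": 0, "gripper": 0}, {"dx": 0, "dy": 0.008, "dz": 0, "rx": 0, "ry": 0, "rz": 0, "gripper": 0}, {"dx": 0, "dy": 0.008, "dz": 0, "rx": 0, "ry": 0, "rz": 0, "gripper": 0}]'

```text
clock: 3.95
eef_pos: [0.6829, -0.1124, 0.0257]
eef_rot: [0.004, 0.017, 1.0, -0.003]
wrist_force: [-0.6, -1.8, 0.5]
opening: 0.0001
```

```bash
python3 - <<'E'
from h import *
goto(J((.6067,-.1112))+[.0681,.0342],.026)
E
```

```text
t 3.95 jig [0.1235 0.0021] z 0.0257 yaw y 88.03 tilt [ 0.0075 -0.0055] F [-0.6 -1.8  0.5] open 0.0001
tool delta mm [ 8.1 32.9 -0.6]
```

Emit:
arm_command --deltas '[{"dx": 0.0, "dy": 0.008, "dz": 0, "rx": 0, "ry": 0, "rz": 0, "gripper": 0}, {"dx": 0.001, "dy": 0.008, "dz": 0, "rx": 0, "ry": 0, "rz": 0, "gripper": 0}, {"dx": 0.003, "dy": 0.008, "dz": 0, "rx": 0, "ry": 0, "rz": 0, "gripper": 0}, {"dx": 0.004, "dy": 0.008, "dz": 0, "rx": 0, "ry": 0, "rz": 0, "gripper": 0}, {"dx": 0.004, "dy": 0.006, "dz": 0, "rx": 0, "ry": 0, "rz": 0, "gripper": 0}]'

```text
clock: 4.37
eef_pos: [0.6726, -0.0696, 0.0262]
eef_rot: [0.005, 0.016, 1.0, -0.004]
wrist_force: [-0.1, -2.2, -0.2]
opening: -0.0
```

```bash
python3 - <<'E'
from h import *
goto(J((.6067,-.1112))+[.0471,.0589],.026)
E
```

```text
t 4.3667 jig [0.1117 0.0446] z 0.0262 yaw y 88.11 tilt [ 0.0093 -0.008 ] F [-0.1 -2.2 -0.2] open -0.0
tool delta mm [17.4 15.1 -0.1]
```

Emit:
arm_command --deltas '[{"dx": 0.005, "dy": 0.004, "dz": 0, "rx": 0, "ry": 0, "rz": 0, "gripper": 0}, {"dx": 0.006, "dy": 0.004, "dz": 0, "rx": 0, "ry": 0, "rz": 0, "gripper": 0}, {"dx": 0.007, "dy": 0.004, "dz": 0, "rx": 0, "ry": 0, "rz": 0, "gripper": 0}, {"dx": 0.007, "dy": 0.004, "dz": 0, "rx": 0, "ry": 0, "rz": 0, "gripper": 0}, {"dx": 0.007, "dy": 0.003, "dz": 0, "rx": 0, "ry": 0, "rz": 0, "gripper": 0}]'

```text
clock: 4.78
eef_pos: [0.64, -0.0465, 0.0263]
eef_rot: [0.007, 0.016, 1.0, -0.004]
wrist_force: [3.1, -3.5, -2.1]
opening: -0.0001
```

```bash
python3 - <<'E'
from h import *
goto(J((.6067,-.1112))+[.018,.072],.026)
E
```

```text
t 4.7833 jig [0.0785 0.0666] z 0.0263 yaw y 88.18 tilt [ 0.0135 -0.0084] F [ 3.1 -3.5 -2.1] open -0.0001
tool delta mm [13.2  6.3  0.1]
```

Emit:
arm_command --deltas '[{"dx": 0.006, "dy": 0.001, "dz": 0, "rx": 0, "ry": 0, "rz": 0, "gripper": 0}, {"dx": 0.006, "dy": 0.001, "dz": 0, "rx": 0, "ry": 0, "rz": 0, "gripper": 0}, {"dx": 0.006, "dy": 0, "dz": 0, "rx": 0, "ry": 0, "rz": 0, "gripper": 0}, {"dx": 0.004, "dy": 0, "dz": 0, "rx": 0, "ry": 0, "rz": 0, "gripper": 0}, {"dx": 0.004, "dy": 0, "dz": 0, "rx": 0, "ry": 0, "rz": 0, "gripper": 0}]'

```text
clock: 5.2
eef_pos: [0.6252, -0.0432, 0.0286]
eef_rot: [0.021, 0.016, 1.0, -0.003]
wrist_force: [12.0, -0.6, -8.6]
opening: -0.0002
```

```bash
python3 - <<'E'
from h import *
goto(J((.6067,-.1112))+[.018,.072],.026)
cv2.imwrite('pics/w2.png',read_camera('wrist')[:,:,::-1])
E
```

```text
t 5.2 jig [0.0636 0.0694] z 0.0286 yaw y 88.18 tilt [ 0.0426 -0.0064] F [12.  -0.6 -8.6] open -0.0002
tool delta mm [-1.6  3.5  2.7]
```

View pics/w2.png

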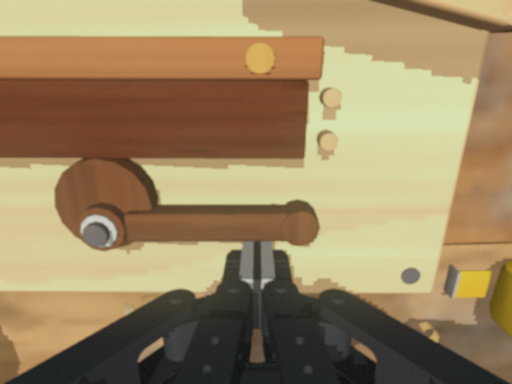

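Emit:
arm_command --deltas '[{"dx": 0.006, "dy": 0, "dz": 0.001, "rx": 0, "ry": 1, "rz": 0, "gripper": 0}, {"dx": 0.006, "dy": 0, "dz": 0.001, "rx": 0, "ry": 1, "rz": 0, "gripper": 0}, {"dx": 0.006, "dy": 0, "dz": 0, "rx": 0, "ry": 0.5, "rz": 0, "gripper": 0}, {"dx": 0.006, "dy": 0, "dz": 0, "rx": 0, "ry": 0, "rz": 0, "gripper": 0}, {"dx": 0.004, "dy": 0, "dz": 0, "rx": 0, "ry": 0, "rz": 0, "gripper": 0}]'

```text
clock: 5.67
eef_pos: [0.6253, -0.0429, 0.0315]
eef_rot: [0.028, 0.016, 0.999, 0.0]
wrist_force: [8.2, -0.9, -5.5]
opening: -0.0003
```

```bash
python3 - <<'E'
from h import *
goto(J((.6067,-.1112))+[.018,.072],.026)
E
```

```text
t 5.6667 jig [0.0636 0.0698] z 0.0315 yaw y 88.21 tilt [ 0.056  -0.0007] F [ 8.2 -0.9 -5.5] open -0.0003
tool delta mm [-1.4  3.1  5.6]
```

Emit:
arm_command --deltas '[{"dx": -0.012, "dy": 0, "dz": 0, "rx": 0, "ry": 0, "rz": 0, "gripper": 0}, {"dx": -0.006, "dy": 0, "dz": -0.01, "rx": 0, "ry": 1.6, "rz": 0, "gripper": 0}, {"dx": 0, "dy": 0, "dz": -0.03, "rx": 0, "ry": 1.6, "rz": 0, "gripper": 0}, {"dx": 0, "dy": 0, "dz": -0.035, "rx": 0, "ry": 0, "rz": 0, "gripper": 0}, {"dx": 0, "dy": 0, "dz": -0.035, "rx": 0, "ry": 0, "rz": 0, "gripper": 0}]'

```text
clock: 6.08
eef_pos: [0.6313, -0.0396, 0.1355]
eef_rot: [-0.012, 0.016, 1.0, 0.006]
wrist_force: [0.1, 0.5, -0.1]
opening: -0.0004
```

Emit:
arm_command --deltas '[{"dx": 0, "dy": 0.02, "dz": -0.035, "rx": 0, "ry": 0, "rz": 0, "gripper": 0}, {"dx": 0.01, "dy": 0.02, "dz": -0.03, "rx": 0, "ry": 0, "rz": 0, "gripper": 0}, {"dx": 0.01, "dy": 0.02, "dz": 0, "rx": 0, "ry": 0, "rz": 0, "gripper": 0}, {"dx": 0.01, "dy": 0.02, "dz": 0, "rx": 0, "ry": 0, "rz": 0, "gripper": 0}, {"dx": 0, "dy": 0, "dz": 0, "rx": 0, "ry": 0, "rz": 0, "gripper": 0}]'

```text
clock: 6.5
eef_pos: [0.6037, 0.0443, 0.2134]
eef_rot: [-0.009, 0.018, 1.0, 0.01]
wrist_force: [-0.9, -0.2, -0.1]
opening: -0.0002
```

```bash
python3 - <<'E'
from h import *
goto([0.0,.17],.1)
w=read_camera('wrist');cv2.imwrite('pics/w3.png',w[:,:,::-1])
np.savez('w3',**get_calibration('wrist'))
im=read_camera('top')[160:260,220:354,::-1];cv2.imwrite('pics/t3.png',im)
a=cv2.resize(im,None,fx=3.8,fy=3,interpolation=2)[:,:512];cv2.imwrite('pics/m3.png',np.vstack([w[:290,:,::-1],a]))
E
```

```text
t 6.5 jig [0.0392 0.1561] z 0.2134 yaw y 87.93 tilt [-0.0175  0.0196] F [-0.9 -0.2 -0.1] open -0.0002
tool delta mm [ 37.2  11.6 114.4]Traceback (most recent call last):
  File "<stdin>", line 6, in <module>
    return _nx.concatenate(arrs, 0, dtype=dtype, casting=casting)
           ~~~~~~~~~~~~~~~^^^^^^^^^^^^^^^^^^^^^^^^^^^^^^^^^^^^^^^
ValueError: all the input array dimensions except for the concatenation axis must match exactly, but along dimension 1, the array at index 0 has size 512 and the array at index 1 has size 509
```

```bash
python3 - <<'E'
import cv2,numpy as np
w=cv2.imread('pics/w3.png');im=cv2.imread('pics/t3.png')
cv2.imwrite('pics/m3.png',np.vstack([w[:290],cv2.resize(im,(512,300),interpolation=2)]))
E
```

```text
(no output)
```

View pics/m3.png

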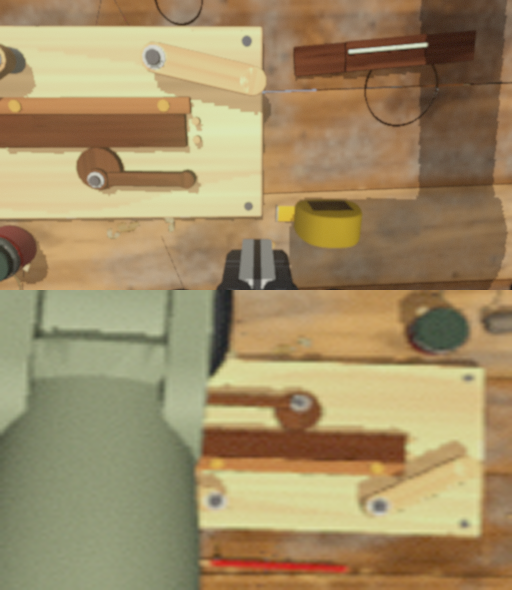

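Emit:
arm_command --deltas '[{"dx": 0.03, "dy": 0, "dz": 0.01, "rx": 1.1, "ry": -1, "rz": 0, "gripper": 0}, {"dx": 0.03, "dy": 0, "dz": 0.02, "rx": 0, "ry": 0, "rz": 0, "gripper": 0}, {"dx": 0.03, "dy": 0, "dz": 0.02, "rx": 0, "ry": 0, "rz": 0, "gripper": 0}, {"dx": 0.03, "dy": 0, "dz": 0.02, "rx": 0, "ry": 0, "rz": 0, "gripper": 0}, {"dx": 0.0, "dy": 0, "dz": 0.02, "rx": 0, "ry": 0, "rz": 0, "gripper": 0}]'

```text
clock: 7.02
eef_pos: [0.482, 0.0432, 0.1187]
eef_rot: [0.001, 0.021, 1.0, -0.001]
wrist_force: [-0.7, -0.0, -1.0]
opening: -0.0
```

```bash
python3 - <<'E'
from h import *
goto([-.084,.158],.038)
E
```

```text
t 7.0167 jig [-0.0824  0.1511] z 0.1187 yaw y 87.57 tilt [ 0.0013 -0.0024] F [-0.7 -0.  -1. ] open -0.0
tool delta mm [ 1.8  7.1 80.7]
```

Emit:
arm_command --deltas '[{"dx": 0.002, "dy": 0.004, "dz": 0.025, "rx": 0, "ry": 0, "rz": 0, "gripper": 0}, {"dx": 0.002, "dy": 0.003, "dz": 0.025, "rx": 0, "ry": 0, "rz": 0, "gripper": 0}, {"dx": 0, "dy": 0, "dz": 0.018, "rx": 0, "ry": 0, "rz": 0, "gripper": 0}, {"dx": 0, "dy": 0, "dz": 0.008, "rx": 0, "ry": 0, "rz": 0, "gripper": 0}, {"dx": 0, "dy": 0, "dz": 0, "rx": 0, "ry": 0, "rz": 0, "gripper": 0}]'

```text
clock: 7.43
eef_pos: [0.4691, 0.0473, 0.0338]
eef_rot: [-0.006, 0.025, 1.0, -0.0]
wrist_force: [-0.1, 0.6, 0.3]
opening: -0.0001
```

```bash
python3 - <<'E'
from h import *
goto([-.0752,.1566],.037)
E
```

```text
t 7.4333 jig [-0.0955  0.1548] z 0.0338 yaw y 87.17 tilt [-0.012  -0.0006] F [-0.1  0.6  0.3] open -0.0001
tool delta mm [-20.2   2.1  -3.4]
```

Emit:
arm_command --deltas '[{"dx": -0.008, "dy": 0.001, "dz": -0.004, "rx": 0, "ry": -0.7, "rz": 0, "gripper": 0}, {"dx": -0.01, "dy": 0, "dz": 0, "rx": 0, "ry": 0, "rz": 0, "gripper": 0}, {"dx": -0.01, "dy": 0, "dz": 0, "rx": 0, "ry": 0, "rz": 0, "gripper": 0}, {"dx": -0.01, "dy": 0, "dz": 0, "rx": 0, "ry": 0, "rz": 0, "gripper": 0}, {"dx": -0.01, "dy": 0, "dz": 0, "rx": 0, "ry": 0, "rz": 0, "gripper": 0}]'

```text
clock: 7.85
eef_pos: [0.5202, 0.0444, 0.0407]
eef_rot: [-0.0, 0.026, 1.0, -0.001]
wrist_force: [-2.1, -0.7, -0.8]
opening: -0.0001
```

```bash
python3 - <<'E'
from h import *
goto([-.0179,.1407],.037)
E
```

```text
t 7.85 jig [-0.0443  0.1535] z 0.0407 yaw y 87.02 tilt [-0.0001 -0.0012] F [-2.1 -0.7 -0.8] open -0.0001
tool delta mm [-26.6 -12.3   3.7]
```

Emit:
arm_command --deltas '[{"dx": -0.007, "dy": -0.001, "dz": 0.002, "rx": 0, "ry": 0, "rz": 0, "gripper": 0}, {"dx": -0.007, "dy": -0.002, "dz": 0.001, "rx": 0, "ry": 0, "rz": 0, "gripper": 0}, {"dx": -0.006, "dy": -0.003, "dz": 0, "rx": 0, "ry": 0, "rz": 0, "gripper": 0}, {"dx": -0.005, "dy": -0.004, "dz": 0, "rx": 0, "ry": 0, "rz": 0, "gripper": 0}, {"dx": -0.004, "dy": -0.004, "dz": 0, "rx": 0, "ry": 0, "rz": 0, "gripper": 0}]'

```text
clock: 8.27
eef_pos: [0.5566, 0.0278, 0.0415]
eef_rot: [0.004, 0.026, 1.0, -0.0]
wrist_force: [-1.3, 1.0, 0.2]
opening: -0.0001
```

```bash
python3 - <<'E'
from h import *
goto([-.001,.1222],.037)
E
```

```text
t 8.2667 jig [-0.0074  0.1382] z 0.0415 yaw y 87.07 tilt [ 0.0076 -0.0007] F [-1.3  1.   0.2] open -0.0001
tool delta mm [ -6.6 -15.9   4.5]
```

Emit:
arm_command --deltas '[{"dx": -0.001, "dy": -0.005, "dz": 0.002, "rx": 0, "ry": 0, "rz": 0, "gripper": 0}, {"dx": -0.002, "dy": -0.006, "dz": 0.002, "rx": 0, "ry": 0, "rz": 0, "gripper": 0}, {"dx": -0.002, "dy": -0.006, "dz": 0.001, "rx": 0, "ry": 0, "rz": 0, "gripper": 0}, {"dx": -0.002, "dy": -0.006, "dz": 0, "rx": 0, "ry": 0, "rz": 0, "gripper": 0}, {"dx": 0, "dy": -0.003, "dz": 0, "rx": 0, "ry": 0, "rz": 0, "gripper": 0}]'

```text
clock: 8.68
eef_pos: [0.5721, -0.0009, 0.0417]
eef_rot: [0.013, 0.025, 1.0, 0.001]
wrist_force: [-0.2, 1.5, -1.1]
opening: 0.0002
```

```bash
python3 - <<'E'
from h import *
goto([.0103,.0985],.037)
E
```

```text
t 8.6833 jig [0.0091 0.11  ] z 0.0417 yaw y 87.11 tilt [0.0253 0.0015] F [-0.2  1.5 -1.1] open 0.0002
tool delta mm [ -1.3 -11.5   4.7]
```

Emit:
arm_command --deltas '[{"dx": 0, "dy": -0.004, "dz": 0.002, "rx": 0, "ry": 0.7, "rz": 0, "gripper": 0}, {"dx": 0, "dy": -0.003, "dz": 0.001, "rx": 0, "ry": 0.7, "rz": 0, "gripper": 0}, {"dx": 0, "dy": -0.002, "dz": 0, "rx": 0, "ry": 0, "rz": 0, "gripper": 0}, {"dx": 0, "dy": 0, "dz": 0, "rx": 0, "ry": 0, "rz": 0, "gripper": 0}, {"dx": 0, "dy": 0, "dz": 0, "rx": 0, "ry": 0, "rz": 0, "gripper": 0}]'

```text
clock: 9.1
eef_pos: [0.5747, -0.0124, 0.041]
eef_rot: [0.003, 0.026, 1.0, 0.001]
wrist_force: [0.1, 1.2, 2.9]
opening: 0.0002
```

```bash
python3 - <<'E'
from h import *
goto([.0103,.0985],.037)
w=read_camera('wrist');cv2.imwrite('pics/w4.png',w[:,:,::-1]);np.savez('w4',**get_calibration('wrist'))
E
```

```text
t 9.1 jig [0.012  0.0986] z 0.041 yaw y 87.01 tilt [0.0051 0.0027] F [0.1 1.2 2.9] open 0.0002
tool delta mm [ 1.8 -0.1  4. ]
```

View pics/w4.png

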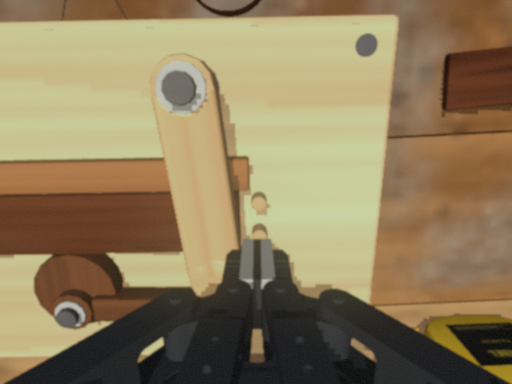

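```bash
python3 - <<'E'
from h import *
c=dict(np.load('w4.npz'))
for n,p,z in(('left edge',[[155,105],[188,275]],.0475),('right edge',[[216,95],[237,215]],.0475),('pivot',[[179,89]],.054),('board edge',[[397,17],[372,300]],.018),('fence',[[0,162],[160,159]],.028),('cam',[[70,316]],.04)):
    q=ray(0,p,z,c);j=np.array([J(a) for a in q]);print(n,j.round(4).tolist(),np.arctan2(*(j[-1]-j[0])[::-1]).round(3))
E
```

```text
left edge [[-0.0596, 0.0604], [0.0171, 0.0669]] 0.085
right edge [[-0.0629, 0.0846], [-0.0124, 0.0909]] 0.123
pivot [[-0.0655, 0.0718]] 0.0
board edge [[-0.0937, 0.1636], [0.0545, 0.1654]] 0.013
fence [[-0.0339, -0.0218], [-0.0338, 0.0542]] 1.569
cam [[0.0446, 0.0026]] 0.0
```

Emit:
arm_command --deltas '[{"dx": 0, "dy": -0.003, "dz": 0.001, "rx": 0, "ry": 0, "rz": 0, "gripper": 0}, {"dx": 0, "dy": -0.003, "dz": 0, "rx": 0, "ry": 0, "rz": 0, "gripper": 0}, {"dx": 0, "dy": -0.001, "dz": 0, "rx": 0, "ry": 0, "rz": 0, "gripper": 0}, {"dx": 0, "dy": 0, "dz": 0, "rx": 0, "ry": 0, "rz": 0, "gripper": 0}, {"dx": 0, "dy": 0, "dz": 0, "rx": 0, "ry": 0, "rz": 0, "gripper": 0}]'

```text
clock: 9.57
eef_pos: [0.5757, -0.0193, 0.041]
eef_rot: [0.004, 0.025, 1.0, 0.001]
wrist_force: [0.4, 0.9, 2.1]
opening: 0.0001
```

```bash
python3 - <<'E'
from h import *
goto([.0103,.0915],.037)
E
```

```text
t 9.5667 jig [0.0132 0.0917] z 0.041 yaw y 87.09 tilt [0.0082 0.0025] F [0.4 0.9 2.1] open 0.0001
tool delta mm [ 3.  -0.3  4. ]
```

Emit:
arm_command --deltas '[{"dx": 0, "dy": 0.012, "dz": 0, "rx": 0, "ry": 0, "rz": 0, "gripper": 0}, {"dx": 0, "dy": 0.006, "dz": -0.02, "rx": 0, "ry": 0, "rz": 0, "gripper": 0}, {"dx": 0, "dy": 0, "dz": -0.035, "rx": 0, "ry": 0, "rz": 0, "gripper": 0}, {"dx": 0, "dy": 0, "dz": -0.035, "rx": 0, "ry": 0, "rz": 0, "gripper": 0}, {"dx": 0.0, "dy": 0, "dz": -0.03, "rx": 0, "ry": 0, "rz": 0, "gripper": 0}]'

```text
clock: 9.98
eef_pos: [0.5662, 0.0026, 0.1542]
eef_rot: [-0.008, 0.026, 1.0, 0.002]
wrist_force: [1.1, -0.7, 0.5]
opening: 0.0002
```

Emit:
arm_command --deltas '[{"dx": 0.008, "dy": -0.03, "dz": 0, "rx": 0, "ry": 0, "rz": 0, "gripper": 0}, {"dx": 0.01, "dy": -0.035, "dz": 0, "rx": 0, "ry": 0, "rz": 0, "gripper": 0}, {"dx": 0.01, "dy": -0.035, "dz": 0, "rx": 0, "ry": 0, "rz": 0, "gripper": 0}, {"dx": 0.01, "dy": -0.035, "dz": 0, "rx": 0, "ry": 0, "rz": 0, "gripper": 0}, {"dx": 0.01, "dy": -0.035, "dz": 0, "rx": 0, "ry": 0, "rz": 0, "gripper": 0}]'

```text
clock: 10.4
eef_pos: [0.5139, -0.1592, 0.1608]
eef_rot: [-0.004, 0.016, 1.0, 0.002]
wrist_force: [1.0, 0.9, -0.0]
opening: -0.0001
```

```bash
python3 - <<'E'
from h import *
goto([-.065,-.158],.1)
E
```

```text
t 10.4 jig [-0.0439 -0.0502] z 0.1608 yaw y 88.14 tilt [-0.0071  0.004 ] F [ 1.   0.9 -0. ] open -0.0001
tool delta mm [  20.7 -108.    60.6]
```

Emit:
arm_command --deltas '[{"dx": 0.006, "dy": -0.027, "dz": 0, "rx": 0, "ry": 0, "rz": 0, "gripper": 0}, {"dx": 0.006, "dy": -0.027, "dz": 0.01, "rx": 0, "ry": 0, "rz": 0, "gripper": 0}, {"dx": 0.006, "dy": -0.027, "dz": 0.01, "rx": 0, "ry": 0, "rz": 0, "gripper": 0}, {"dx": 0.006, "dy": -0.02, "dz": 0.01, "rx": 0, "ry": 0, "rz": 0, "gripper": 0}, {"dx": 0, "dy": 0, "dz": 0, "rx": 0, "ry": 0, "rz": 0, "gripper": 0}]'

```text
clock: 10.82
eef_pos: [0.4813, -0.2649, 0.1279]
eef_rot: [-0.006, 0.019, 1.0, 0.002]
wrist_force: [-0.7, 0.2, -0.6]
opening: -0.0002
```

```bash
python3 - <<'E'
from h import *
goto([-.065,-.158],.038)
w=read_camera('wrist');cv2.imwrite('pics/w5.png',w[:,:,::-1]);np.savez('w5',**get_calibration('wrist'))
E
```

```text
t 10.8167 jig [-0.073  -0.1569] z 0.1279 yaw y 87.84 tilt [-0.0121  0.0037] F [-0.7  0.2 -0.6] open -0.0002
tool delta mm [-9.1 -1.3 89.8]
```

View pics/w5.png

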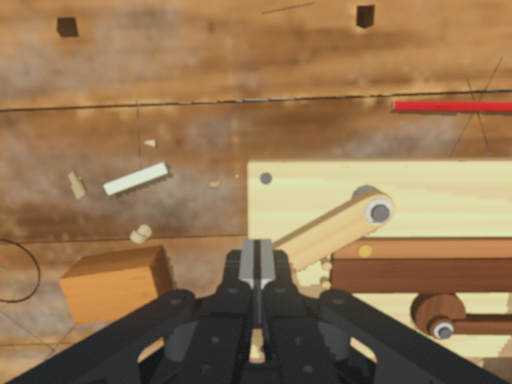

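Emit:
arm_command --deltas '[{"dx": -0.004, "dy": 0, "dz": 0.027, "rx": 0, "ry": -0.7, "rz": 0, "gripper": 0}, {"dx": -0.004, "dy": 0, "dz": 0.027, "rx": 0, "ry": 0, "rz": 0, "gripper": 0}, {"dx": -0.004, "dy": 0, "dz": 0.02, "rx": 0, "ry": 0, "rz": 0, "gripper": 0}, {"dx": 0, "dy": 0, "dz": 0.01, "rx": 0, "ry": 0, "rz": 0, "gripper": 0}, {"dx": 0, "dy": 0, "dz": 0, "rx": 0, "ry": 0, "rz": 0, "gripper": 0}]'

```text
clock: 11.28
eef_pos: [0.4962, -0.2577, 0.0431]
eef_rot: [0.001, 0.016, 1.0, 0.003]
wrist_force: [-0.7, -0.3, 1.2]
opening: -0.0001
```

```bash
python3 - <<'E'
from h import *
goto([-.0468,-.1525],.038)
c=dict(np.load('w5.npz'))
for n,p,z in(('pivot',[[379,212]],.054),('R front edge',[[355,199],[279,240]],.0475),('cam',[[442,330]],.04),('lever back edge',[[460,336],[511,335]],.036)):
    q=ray(0,p,z,c);j=np.array([J(a) for a in q]);print(n,j.round(4).tolist(),np.arctan2(*(j[-1]-j[0])[::-1]).round(3))
E
```

```text
t 11.2833 jig [-0.0583 -0.1492] z 0.0431 yaw y 88.13 tilt [0.0021 0.0063] F [-0.7 -0.3  1.2] open -0.0001
tool delta mm [-11.5  -3.3   5.1]
pivot [[-0.0669, -0.0692]] 0.0
R front edge [[-0.0744, -0.0848], [-0.0428, -0.1383]] -1.038
cam [[0.0442, 0.0002]] 0.0
lever back edge [[0.0538, 0.0193], [0.0531, 0.063]] 1.587
```

Emit:
arm_command --deltas '[{"dx": -0.006, "dy": -0.002, "dz": 0.005, "rx": 0, "ry": 0, "rz": 0, "gripper": 0}, {"dx": -0.008, "dy": 0.0, "dz": 0.002, "rx": 0, "ry": 0, "rz": 0, "gripper": 0}, {"dx": -0.008, "dy": 0.002, "dz": 0, "rx": 0, "ry": 0, "rz": 0, "gripper": 0}, {"dx": -0.008, "dy": 0.003, "dz": 0, "rx": 0, "ry": 0, "rz": 0, "gripper": 0}, {"dx": -0.006, "dy": 0.004, "dz": 0, "rx": 0, "ry": 0, "rz": 0, "gripper": 0}]'

```text
clock: 11.7
eef_pos: [0.5351, -0.2499, 0.0383]
eef_rot: [0.0, 0.016, 1.0, 0.003]
wrist_force: [-2.3, -0.7, 0.3]
opening: 0.0001
```

```bash
python3 - <<'E'
from h import *
goto([-.001,-.1200],.038)
E
```

```text
t 11.7 jig [-0.0197 -0.1402] z 0.0383 yaw y 88.2 tilt [0.0003 0.0054] F [-2.3 -0.7  0.3] open 0.0001
tool delta mm [-18.7  20.1   0.5]
```

Emit:
arm_command --deltas '[{"dx": -0.004, "dy": 0.003, "dz": 0, "rx": 0, "ry": 0, "rz": 0, "gripper": 0}, {"dx": -0.004, "dy": 0.004, "dz": 0, "rx": 0, "ry": 0, "rz": 0, "gripper": 0}, {"dx": -0.004, "dy": 0.005, "dz": 0.001, "rx": 0, "ry": 0, "rz": 0, "gripper": 0}, {"dx": -0.003, "dy": 0.005, "dz": 0.001, "rx": 0, "ry": 0, "rz": 0, "gripper": 0}, {"dx": -0.002, "dy": 0.005, "dz": 0, "rx": 0, "ry": 0, "rz": 0, "gripper": 0}]'

```text
clock: 12.12
eef_pos: [0.5582, -0.2277, 0.0389]
eef_rot: [0.003, 0.015, 1.0, 0.001]
wrist_force: [-0.5, -1.1, 0.3]
opening: -0.0004
```

```bash
python3 - <<'E'
from h import *
goto([.0103,-.0905],.038)
E
```

```text
t 12.1167 jig [ 0.0027 -0.1172] z 0.0389 yaw y 88.24 tilt [0.0052 0.0017] F [-0.5 -1.1  0.3] open -0.0004
tool delta mm [-7.7 26.6  1. ]
```

Emit:
arm_command --deltas '[{"dx": -0.003, "dy": 0.005, "dz": 0, "rx": 0, "ry": 0, "rz": 0, "gripper": 0}, {"dx": -0.003, "dy": 0.006, "dz": 0.001, "rx": 0, "ry": 0, "rz": 0, "gripper": 0}, {"dx": -0.001, "dy": 0.005, "dz": 0, "rx": 0, "ry": 0.4, "rz": 0, "gripper": 0}, {"dx": 0, "dy": 0.004, "dz": 0, "rx": 0, "ry": 0, "rz": 0, "gripper": 0}, {"dx": 0, "dy": 0, "dz": 0, "rx": 0, "ry": 0, "rz": 0, "gripper": 0}]'

```text
clock: 12.53
eef_pos: [0.568, -0.2048, 0.0384]
eef_rot: [-0.0, 0.015, 1.0, 0.001]
wrist_force: [-0.4, -0.8, -0.2]
opening: 0.0
```

```bash
python3 - <<'E'
from h import *
goto([.0113,-.0900],.038)
E
```

```text
t 12.5333 jig [ 0.0117 -0.0939] z 0.0384 yaw y 88.32 tilt [-0.0004  0.0014] F [-0.4 -0.8 -0.2] open 0.0
tool delta mm [0.3 3.9 0.4]
```

Emit:
arm_command --deltas '[{"dx": 0, "dy": 0.003, "dz": 0, "rx": 0, "ry": 0, "rz": 0, "gripper": 0}, {"dx": 0, "dy": 0.001, "dz": 0, "rx": 0, "ry": 0, "rz": 0, "gripper": 0}, {"dx": 0, "dy": 0, "dz": 0, "rx": 0, "ry": 0, "rz": 0, "gripper": 0}, {"dx": 0, "dy": 0, "dz": 0, "rx": 0, "ry": 0, "rz": 0, "gripper": 0}, {"dx": 0, "dy": 0, "dz": 0, "rx": 0, "ry": 0, "rz": 0, "gripper": 0}]'

```text
clock: 12.95
eef_pos: [0.5686, -0.2005, 0.0384]
eef_rot: [0.0, 0.015, 1.0, 0.001]
wrist_force: [0.5, -0.4, 0.1]
opening: -0.0003
```

Emit:
arm_command --deltas '[{"dx": 0, "dy": -0.012, "dz": 0, "rx": 0, "ry": 0, "rz": 0, "gripper": 0}, {"dx": 0, "dy": -0.006, "dz": -0.02, "rx": 0, "ry": 0, "rz": 0, "gripper": 0}, {"dx": 0, "dy": 0, "dz": -0.035, "rx": 0, "ry": 0, "rz": 0, "gripper": 0}, {"dx": 0, "dy": 0, "dz": -0.035, "rx": 0, "ry": 0, "rz": 0, "gripper": 0}, {"dx": 0.0, "dy": 0, "dz": -0.03, "rx": 0, "ry": 0, "rz": 0, "gripper": 0}]'

```text
clock: 13.37
eef_pos: [0.5608, -0.2191, 0.1531]
eef_rot: [-0.008, 0.015, 1.0, 0.006]
wrist_force: [0.7, -0.4, -0.0]
opening: 0.0
```

Emit:
arm_command --deltas '[{"dx": -0.025, "dy": 0.02, "dz": -0.02, "rx": 0, "ry": 0, "rz": 0, "gripper": 0}, {"dx": -0.025, "dy": 0.025, "dz": -0.02, "rx": 0, "ry": 0, "rz": 0, "gripper": 0}, {"dx": -0.025, "dy": 0.025, "dz": -0.02, "rx": 0, "ry": 0, "rz": 0, "gripper": 0}, {"dx": -0.025, "dy": 0.025, "dz": 0, "rx": 0, "ry": 0, "rz": 0, "gripper": 0}, {"dx": 0, "dy": 0, "dz": 0, "rx": 0, "ry": 0, "rz": 0, "gripper": 0}]'

```text
clock: 13.78
eef_pos: [0.6693, -0.1331, 0.2246]
eef_rot: [-0.003, 0.021, 1.0, 0.004]
wrist_force: [-1.8, -0.6, -1.3]
opening: -0.0004
```

```bash
python3 - <<'E'
from h import *
goto([.0,0],.2)
w=read_camera('wrist');cv2.imwrite('pics/w6.png',w[:,:,::-1]);np.savez('w6',**get_calibration('wrist'))
cv2.imwrite('pics/w6b.png',cv2.resize(w[:,:,::-1],(800,600),interpolation=2))
E
```

```text
t 13.7833 jig [ 0.1106 -0.0189] z 0.2246 yaw y 87.6 tilt [-0.0064  0.009 ] F [-1.8 -0.6 -1.3] open -0.0004
tool delta mm [110.6  17.7  25.5]
```

View pics/w6b.png

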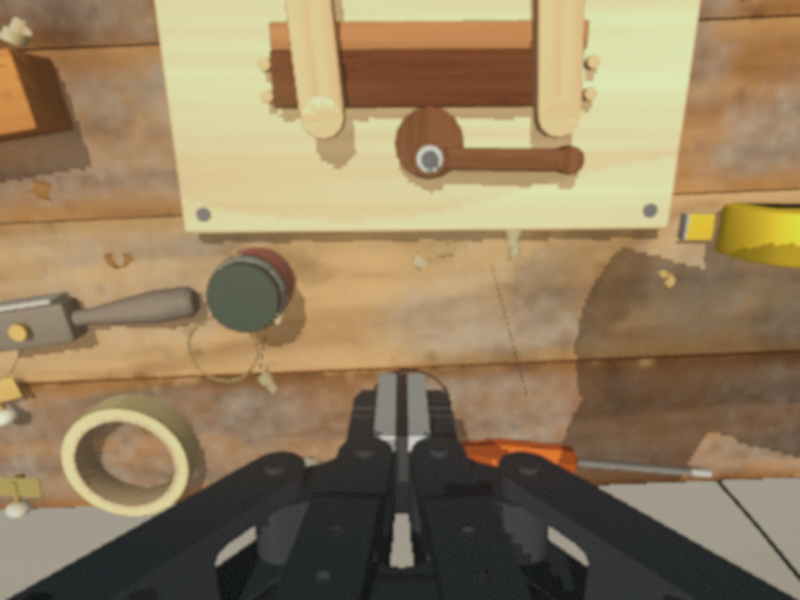

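```bash
python3 - <<'E'
from h import *
c=dict(np.load('w6.npz'))
for n,p,z in(('R -y edge',[[286,10],[302,112]],.0475),('R +y edge',[[335,10],[342,112]],.0475),('L -y edge',[[539,5],[538,110]],.0475),('L +y edge',[[586,5],[581,110]],.0475),('lever',[[430,158],[570,160]],.036),('blank back',[[345,107],[535,105]],.03),('blank/fence line',[[345,50],[535,48]],.03),('board back',[[187,234],[667,228]],.018)):
    q=ray(0,(np.array(p)+.5)*.64-.5,z,c);j=np.array([J(a) for a in q]);print(n,j.round(4).tolist(),np.arctan2(*(j[-1]-j[0])[::-1]).round(3))
E
```

```text
R -y edge [[-0.0355, -0.0814], [0.0173, -0.0762]] 0.098
R +y edge [[-0.0353, -0.0545], [0.0175, -0.053]] 0.028
L -y edge [[-0.0366, 0.0576], [0.0176, 0.0608]] 0.057
L +y edge [[-0.0364, 0.0835], [0.0179, 0.0858]] 0.042
lever [[0.0443, -0.0012], [0.0464, 0.0855]] 1.546
blank back [[0.0139, -0.0529], [0.0139, 0.0632]] 1.57
blank/fence line [[-0.0178, -0.0515], [-0.0178, 0.0611]] 1.57
board back [[0.0927, -0.1644], [0.0926, 0.1611]] 1.571
```

```bash
python3 -c "
from bench import *
print(sign_off(),state()['clock'])"
```

```text
the job is handed in; nothing more can be done
the job is handed in; nothing more can be done
```

I handed the job in at about 14 s of the 66 s allowed. The cam lever is round, the blank is against the fence, and both swing arms are across the blank. All of it was done by pushing with the shut fingertips. `sign_off` gave no verdict.

These are the estimates from the last close wrist picture, taken with the robot clear of everything:

| Item | Measured | Needed |
|---|---|---|
| Cam lever | about 1.55 rad; it also stopped moving under a further push | above 1.45 rad |
| Blank, distance from seat | about 0 mm, after taking off a 2 mm offset seen on the board's rear edge (about -2 mm before that) | within 2 mm |
| Blank, angle to the fence | about 0 rad | below 0.03 rad |
| Left arm | about +0.02 to +0.05 rad | within 0.14 rad |
| Right arm | about -0.06 rad, slightly past square | within 0.14 rad |

- **Right arm:** its two edges disagreed, giving 0.03 and 0.10 rad past square. Its midline and pivot gave 0.05 to 0.06. All of these are inside the limit.
- **Loose things:** I saw no sign that any had moved, and the finger paths kept clear of them. I did not measure them, and the last picture shows only the block, jar and tape measure.

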